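# Take down a marking-out set-up and put it away in the organiser

### The arm

A 6-joint arm with a two-finger parallel gripper is mounted at the origin on the work surface. World frame = base frame: x ahead of the robot, y to its left, z up, the work surface at z = 0. Lengths are in m, angles in rad, forces in N, time in s.
With the tool pointing down it reaches from about 0.35 to 0.775 m from the base axis. Payload 7.3 kg.
Tool frame: the origin (TCP) lies midway between the tips of the shut fingers; the grasp point (between the pads) lies 19 mm behind it (robot.tcp_to_grasp is the distance from the TCP to the grasp point, in m); z points along the fingers, y is the line along which they close (so a half turn about z gives the same grasp; the last joint's range is limited). The gripper opens to 92 mm and grips with 3 to 60 N. Pads are 19 mm wide; open, the fingers measure 130 mm over their backs; the gripper's body (75 mm by 190 mm) begins 47 mm behind the grasp point.
Start: joints at [-1.366, 0.342, 1.524, -0, 1.275, -0.146], TCP at [0.18, -0.493, 0.227] pointing down, gripper open.
Joint ranges: [-2.53, 2.53], [-0.77, 2.02], [0.04, 2.7], [-1, 4.14], [0.28, 2.66], [-3.11, 3.11]. Speed limits (rad/s): [2.57, 2.57, 3.14, 3.14, 3.14, 3.14].

### API

Orientations are given as [roll, pitch, yaw] about the fixed x, y, z axes, in that order (R = Rz(yaw) Ry(pitch) Rx(roll)).
In Python, from cell import readout, cams, ticket, robot gives the robot as it stands. The module is installed in compiled form; this text tells all that it offers.
- The arm moves only by the tool jog_arm, never from a script. Its argument "plan" is a list of rows, each a list of 5 numbers: the shift along the world's x, y, z each as a share of 0.08 m, from -1 to 1, then the turn about the world's z as a share of 90 degrees, from -1 to 1, then the opening, from -1 (shut) to 1 (fully open). A call has 1 to 12 rows; each row is the pose to reach, as a shift and turn from the pose commanded when the call began; what a row does not reach only later rows make up. A row lasts 1/10 s, in which the tool goes at most 50 mm and 8.59 degrees, less where a joint would pass 70% of its speed; a pose out of reach is approached as far as the arm can. A call with a number of a shift or a turn outside -1 to 1 is refused whole. A call with a gripper value outside its range is refused whole. The fingers move at their own pace and stop on an object; "squeeze" is the grip in N (left out, the last holds). Time passes only in rows, so rows that repeat a pose let the fingers close. It gives the time, the measured TCP pose, the force, the opening and the grip force at its end, in the units of the state.
- readout.observe(): the state, without advancing time (a new reading comes with each control period).
- cams.read_camera(name): name is "side" or "top" or "wrist"; returns the picture (384x512x3 uint8, blue, green, red); there is no depth.
- cams.calibration(name): a dict with "K" (3x3 intrinsics, pixels), "world_from_camera" (4x4, takes a point from camera to world coordinates). Camera axes: x right, y down, z forward; pixel columns grow to the right and rows downward; lengths in m; the calibration is good to about 2 mm. The wrist camera is an equidistant fisheye: a pixel r from the principal point sees the ray r / f radians off the axis. A picture is of the moment at which its call begins: read the wrist's pose just before it. calibration takes no time and is no camera call; for the wrist camera it gives the pose at the moment of the call.
- ticket.hand_in(): hands the job in; it is judged then, once.
The state is a dict: "time": time; "qpos": joint angles; "qvel": joint speeds; "joint_efforts": joint torques, N m; "tool_pos": TCP position; "tool_rot": TCP orientation; "contact_force": force on the tool from outside, world axes, zero at the start; "torque": the same for the moment, N m; "opening": finger opening in m; "grip_force": force on a finger pad.
Only numpy, scipy, OpenCV 4.12 (cv2) and the standard library are available. Lean on these libraries where they do the work, as an engineer would, in place of code of your own. Each camera call takes 0.05 s, during which the arm holds its last target. There are 200 camera calls.

### The job

The marking-out job on the granite plate is finished: take the set-up apart from the top down, one piece at a time, and put each piece away in the organiser holder made for it - the round bar in the V-notched cradle, the V-block (V up) in the square pocket, the drilled oblong block in the oblong pocket and the round riser in the round pocket. Everything must lie flat and fully down in its holder. These are ground pieces, so do not drop or tip any of them, and leave the pencil tin and the square where they are.

Things in the scene. Friction and masses are not known exactly. Their poses are not given: they have to be found in the camera images.
- bar: Plain aluminium round bar, 34 mm diameter, 100 mm long, 0.25 kg, lying level in the V of the V-block (on top of the stack). Origin at its middle, on the axis; its y axis runs along the bar (it may be rolled about that axis). Its axis is about 9.5 mm above the V-block's top face.
- vblock: Ground steel V-block, 50 x 50 mm, 40 mm high, 0.66 kg, with a 90 degree V along its y axis in the top face (29 mm wide, 14.5 mm deep). Origin at the centre of its underside, z up. It stands on the oblong block.
- block: Steel set-up block with rows of dark drilled holes, 51 mm (x) by 76 mm (y), 25 mm high, 0.62 kg. Origin at the centre of its underside, z up. It lies on the round riser.
- riser: Round ground steel riser disc, 66 mm diameter, 20 mm high, 0.53 kg, under the oblong block; its rim shows beside the block. Origin at the centre of its underside, z up. It stands on a dark granite plate (300 x 200 mm), top 50 mm above the bench; plate and organiser stand side by side, either way round.
- cradle: Fixed grey holder, 105 (x) by 126 mm (y), on a black grid base; origin at the centre of its underside, 4 mm above the bench. Bar cradle: two supports 14 mm thick, 30 mm high, at 36 mm either side of the middle along y, with 90 degree V notches 48 mm wide. The bar lies in them along y, its axis 30 mm above the origin; between them the base is 6 mm high.
- nest_square: Fixed grey holder, 105 (x) by 126 mm (y), on a black grid base; origin at the centre of its underside, 4 mm above the bench. 12 mm high, with a centred flat square pocket 66 x 66 mm, 6 mm deep (floor 6 mm above the origin, dark lining). The V-block stands in it, V up, sides parallel to the pocket. The rim stands 6 mm above the floor, so grip a piece more than 8 mm above its underside.
- nest_oblong: Fixed grey holder, 105 (x) by 126 mm (y), on a black grid base; origin at the centre of its underside, 4 mm above the bench. 12 mm high, with a centred flat oblong pocket 67 mm (x) by 92 mm (y), 6 mm deep (floor 6 mm above the origin, dark lining). The oblong block lies flat in it.
- nest_round: Fixed grey holder, 105 (x) by 126 mm (y), on a black grid base; origin at the centre of its underside, 4 mm above the bench. 12 mm high, with a centred flat round pocket of 82 mm diameter, 6 mm deep (floor 6 mm above the origin, dark lining). The riser lies flat in it.
- tin: Bystander: open steel tin with pencils, 72 mm diameter, 85 mm high (pencils to 130 mm), on the bench beyond the work. Origin at the centre of its underside.
- square: Bystander: small engineer's square lying on the bench beyond the work: dark stock 18 x 75 x 14 mm along its y, blade 100 mm along its x. Origin under the middle of the stock.

How it is judged:
By the outcome, as a careful person would: the job done as asked, in the order asked, and still so for the second after the job is handed in, with the robot touching nothing.
It also fails if it takes over 120 s, if anything falls off the work surface, if the arm or the gripper's body presses on something with over 40 N, if the wrist force passes 120 N, or if a joint passes its speed limit or range.

## Working session

There is one attempt and no reset: what is moved stays moved. The work goes in short steps, Python scripts to look and compute and a tool call to move; the robot and the scene stay as the last step left them, time stands still between calls to the robot, and variables do not carry over. Pictures are saved under pics/ and viewed, at most 14 in all, crops included, and the job is handed in when it is done.

Besides the shell and the picture viewer there is one more tool, called after ">>>" as a command line: name --pt "numbers of a row" for each row, then --argument value for the rest. jog_arm: Moves the arm, as the interface text tells. Shift numbers are shares of 0.08 m and turn numbers shares of 90 degrees, none past 1 either way. Its arguments: {"type":"object","properties":{"plan":{"type":"array"},"squeeze":{"type":"number"}},"required":["plan"]}

```bash
mkdir -p pics; cat > h.py <<'E'
import numpy as np, cv2
from cell import readout, cams, ticket, robot
def snap(n,f):
    c=cams.calibration(n); im=cams.read_camera(n); cv2.imwrite(f'pics/{f}.png',im); return im,c
def ray(c,u,v,fish=False):
    K=np.array(c["K"]);T=np.array(c["world_from_camera"])
    x=(u-K[0,2])/K[0,0];y=(v-K[1,2])/K[1,1]
    if fish:
        t=np.hypot(x,y); s=np.sin(t)/t if t>1e-9 else 1; d=np.array([x*s,y*s,np.cos(t)])
    else: d=np.array([x,y,1.])
    d=T[:3,:3]@d; return T[:3,3],d
def onz(c,u,v,z,fish=False):
    o,d=ray(c,u,v,fish); return o+d*(z-o[2])/d[2]
def proj(c,P):
    K=np.array(c["K"]);T=np.array(c["world_from_camera"])
    p=T[:3,:3].T@(np.array(P)-T[:3,3]); return (K@(p/p[2]))[:2]
E
python3 - <<'E'
from h import *
np.set_printoptions(precision=4,suppress=True)
for n in("top","side"):
    im,c=snap(n,n+"0"); print(n,np.array(c["K"]),np.array(c["world_from_camera"]))
a=cv2.imread('pics/top0.png')
print(readout.observe())
E
```

```text
top [[358.8303   0.     243.9679]
 [  0.     358.8303 196.4958]
 [  0.       0.       1.    ]] [[-0.0262 -0.9881  0.1518  0.4712]
 [-0.9997  0.0262 -0.0021  0.0149]
 [-0.0019 -0.1518 -0.9884  0.9092]
 [ 0.      0.      0.      1.    ]]
side [[353.0528   0.     251.3056]
 [  0.     353.0528 191.5747]
 [  0.       0.       1.    ]] [[ 0.9967 -0.0656  0.0471  0.5458]
 [-0.0792 -0.6802  0.7287 -0.6364]
 [-0.0158 -0.73   -0.6832  0.727 ]
 [ 0.      0.      0.      1.    ]]
{'time': 0.1, 'qpos': array([-1.366 ,  0.3426,  1.5249, -0.    ,  1.2754, -0.146 ]), 'qvel': array([ 0.001 , -0.0015, -0.0013,  0.0008, -0.0021, -0.0013]), 'joint_efforts': array([  0.0015, -43.2003, -24.4694,   0.0718,   0.0526,  -0.0001]), 'tool_pos': array([ 0.1804, -0.4927,  0.2261]), 'tool_rot': array([-3.1403, -0.0002,  0.3508]), 'contact_force': array([ 0.9045,  0.3647, -0.9743]), 'torque': array([-0.0156,  0.0001, -0.0002]), 'grip_force': 0.0, 'opening': 0.0915900343543961}
```

View pics/top0.png

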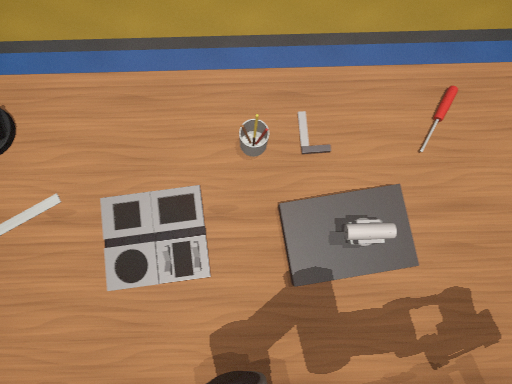

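View pics/side0.png

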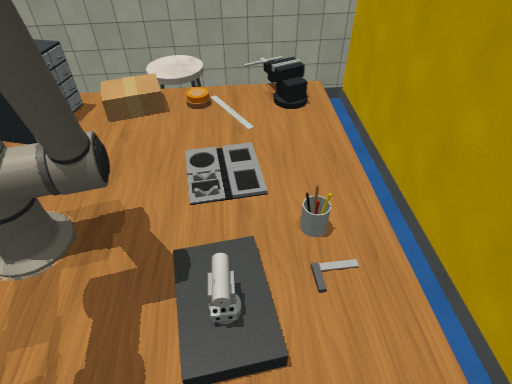

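The top view shows the organiser at upper-left px (100-210, 187-288): square pocket (127,215), oblong (177,208), round (131,266), cradle (183,259). The plate is at (280-415, 187-283) with the stack around (370,232); tin at (254,137), square at (308,135). I'll look at both areas magnified.

```bash
python3 - <<'E'
import cv2,numpy as np
t=cv2.imread('pics/top0.png');s=cv2.imread('pics/side0.png')
a=cv2.resize(t[180:295,95:215],None,fx=5,fy=5,interpolation=cv2.INTER_CUBIC)
b=cv2.resize(t[200:265,320:410],None,fx=6,fy=6,interpolation=cv2.INTER_CUBIC)
c=cv2.resize(s[240:335,190:260],None,fx=6,fy=6,interpolation=cv2.INTER_CUBIC)
cv2.imwrite('pics/c1.png',a)
o=np.zeros((570,970,3),np.uint8); o[:390,:540]=b; o[:570,545:545+420]=c
cv2.imwrite('pics/c2.png',cv2.resize(o,(800,470)))
E
```

```text
(no output)
```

View pics/c1.png

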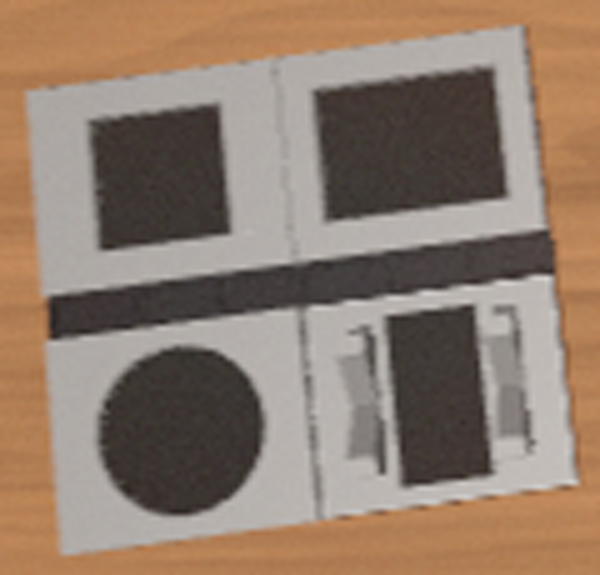

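View pics/c2.png

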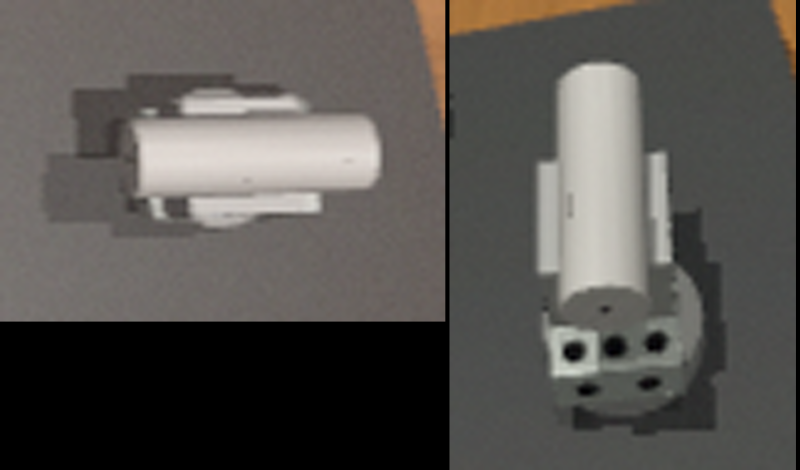

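The organiser and stack are clear: the bar lies roughly along world y in the V-block, the block sticks out toward −y, and the organiser is turned a few degrees. Next I'll measure these positions.

```bash
python3 - <<'E'
from h import *
np.set_printoptions(precision=4,suppress=True)
t=cv2.imread('pics/top0.png'); s=cv2.imread('pics/side0.png')
ct=cams.calibration('top');cs=cams.calibration('side')
g=cv2.cvtColor(t,cv2.COLOR_BGR2GRAY)
# pockets in top
m=np.zeros_like(g); m[185:292,98:212]=(g[185:292,98:212]<100).astype(np.uint8)*255
cn,_=cv2.findContours(m,cv2.RETR_EXTERNAL,cv2.CHAIN_APPROX_NONE)
for c in cn:
    if cv2.contourArea(c)<150: continue
    (u,v),wh,a=cv2.minAreaRect(c); P=np.array([onz(ct,x,y,.013)[:2] for x,y in cv2.boxPoints(((u,v),wh,a))])
    e=P[1]-P[0],P[2]-P[1]; L=[np.linalg.norm(k) for k in e]
    print('pocket px',round(u,1),round(v,1),'ctr',P.mean(0),'size',np.array(L),'ang',[np.degrees(np.arctan2(k[1],k[0]))%180 for k in e])
# holder lattice: organiser outline from grey
hsv=cv2.cvtColor(t,cv2.COLOR_BGR2HSV)
m=np.zeros_like(g); m[180:295,95:215]=((hsv[...,1]<60)*255).astype(np.uint8)[180:295,95:215]
m=cv2.morphologyEx(m,cv2.MORPH_CLOSE,np.ones((5,5)))
c=max(cv2.findContours(m,cv2.RETR_EXTERNAL,cv2.CHAIN_APPROX_NONE)[0],key=cv2.contourArea)
P=np.array([onz(ct,x,y,.013)[:2] for x,y in cv2.boxPoints(cv2.minAreaRect(c))]); print('organiser',P,P.mean(0),np.linalg.norm(np.diff(P,axis=0),axis=1))
# bar: bright blob in both
for im,cc,roi,n in((t,ct,(215,250,330,405),'top'),(s,cs,(248,310,205,240),'side')):
    gg=cv2.cvtColor(im,cv2.COLOR_BGR2GRAY); r0,r1,c0,c1=roi
    print(n); print(gg[r0:r1:3,c0:c1:2])
E
```

```text
pocket px 131.0 265.5 ctr [0.445  0.2948] size [0.0798 0.0792] ang [np.float64(1.625151217210319), np.float64(88.49984252296623)]
pocket px 182.2 258.7 ctr [0.4583 0.1692] size [0.0438 0.0833] ang [np.float64(94.17909578934449), np.float64(5.5625953396774435)]
pocket px 154.8 236.6 ctr [0.5139 0.2369] size [0.2524 0.0217] ang [np.float64(96.09716377411245), np.float64(7.035629828517244)]
pocket px 126.5 215.0 ctr [0.5698 0.3088] size [0.0651 0.0664] ang [np.float64(94.91634734344402), np.float64(7.3079679155320605)]
pocket px 176.5 208.4 ctr [0.5831 0.1834] size [0.0916 0.0669] ang [np.float64(95.71835349298715), np.float64(6.751674794793331)]
organiser [[0.614  0.3897]
 [0.6425 0.1258]
 [0.4126 0.0977]
 [0.3863 0.3517]] [0.5138 0.2412] [0.2654 0.2316 0.2554]
top
[[109 110 109 110 109 111 104 106  77  73  73  75  73  74  76  76  75  77
   70 102 103 104 104 104 103 103 102  99 100 102  98 100 100  97  97  96
   98  97]
 [110 108  98  74  78  77  76  77  73  75  77  74  71  76  90 139 141 142
  134  80  75  75  68  76 103 103 100 103 100 104  98  97  96 100  99  97
   98  96]
 [112 10
[... 2463 characters left out ...]
102 179 168  76  75  74]
 [ 76 102 178 172 170 191 199 202 195 189 175 150 105 139 170  46  44  46]
 [ 75 103 179 174 171 192 198 203 194 191 174 152 109 135 170  40  43  47]
 [ 76 102 178 173 172 193 199 203 195 191 174 153 113 133 174  60  45  46]
 [ 75 103 179 175 173 192 200 204 196 191 176 155 114 103 114  80  46  45]
 [ 77  77  84  94 173 193 200 205 197 191 176 156 117  82  79  76 117  47]
 [ 79  77  80  94 170 107 103  97  96  96  96 100 110  81  82  73 117 110]
 [ 77  78  52  86  96  94  96  95  34  96  96  95  94  81  80  98 116 116]
 [ 80  79 126  80  80  99  94  96  95  94  95  98 107 128 125 125 116 115]
 [ 77  78 130 188 176 146 174 165  75  22  70 100  76  13  38 125 118 112]]
```

```bash
python3 - <<'E'
from h import *
np.set_printoptions(precision=4,suppress=True)
t=cv2.imread('pics/top0.png'); s=cv2.imread('pics/side0.png')
for n,im,roi in(('top',t,(215,250,330,405)),('side',s,(245,312,200,245))):
    c=cams.calibration(n); gg=cv2.cvtColor(im,cv2.COLOR_BGR2GRAY).astype(float)
    r0,r1,c0,c1=roi
    # ridge of bar: brightness centroid of >bar level per cross-section
    E=[]
    if n=='top':
        for u in range(352,394,3):
            col=gg[r0:r1,u]; v=np.arange(r0,r1); 
            w=np.clip(col-204,0,None)*((v>226)&(v<238)); E.append((u,(w*v).sum()/w.sum()))
        A=np.array(E); k=np.polyfit(A[:,0],A[:,1],1); print(k)
        for u in(347.,396.): print(n,onz(c,u,np.polyval(k,u),.1445),onz(c,u,np.polyval(k,u),.1615))
    else:
        # edges between v 257..270: both limits at mid-intensity
        L=[];R=[]
        for v in range(257,270):
            row=gg[v,c0:c1]; i=np.where(row>125)[0]; a,b=i[0],i[-1]
            L.append((v,c0+a-(row[a]-125)/(row[a]-row[a-1]))); R.append((v,c0+b+(row[b]-125)/(row[b]-row[b+1])))
        L=np.array(L);R=np.array(R); M=(L+R)/2; k=np.polyfit(M[:,0],M[:,1],1); print(k,(R-L)[:,1].mean())
        for v in(253.5,): print(n,onz(c,np.polyval(k,v),v,.1615))
        for v in(298,): print(n,onz(c,np.polyval(k,v),v,.1445))
print(np.array(cams.calibration('wrist')['world_from_camera']),np.array(cams.calibration('wrist')['K']))
E
```

```text
[ -0.0064 233.574 ]
top [ 0.508  -0.2035  0.1445] [ 0.5072 -0.1986  0.1615]
top [ 0.5059 -0.3074  0.1445] [ 0.5051 -0.3003  0.1615]
[  0.0198 214.2839] 15.990269246940105
side [ 0.5075 -0.2058  0.1615]
side [ 0.5066 -0.2936  0.1445]
[[ 0.3437 -0.8946 -0.2855  0.2587]
 [-0.9391 -0.328  -0.1028 -0.4648]
 [-0.0017  0.3034 -0.9529  0.3841]
 [ 0.      0.      0.      1.    ]] [[297.3186   0.     254.1941]
 [  0.     297.3186 187.6993]
 [  0.       0.       1.    ]]
```

>>> jog_arm --pt "0.5 0.37 0.1 0.1 1" --pt "1 0.75 0.2 0.19 1" --pt "1 0.75 0.2 0.19 1"

```text
time: 0.4
tool_pos: [0.2639, -0.4301, 0.2435]
tool_rot: [3.141, -0.002, 0.658]
contact_force: [-0.0, -1.4, 0.7]
opening: 0.0917
grip_force: 0.0
```

>>> jog_arm --pt "0.5 0.37 0 0.1 1" --pt "1 0.75 0 0.19 1" --pt "1 0.75 0 0.19 1"

```text
time: 0.7
tool_pos: [0.3436, -0.3699, 0.2424]
tool_rot: [-3.141, -0.002, 0.956]
contact_force: [0.3, 0.2, 0.3]
opening: 0.092
grip_force: 0.0
```

>>> jog_arm --pt "0.5 0.37 0 0.1 1" --pt "1 0.75 0 0.19 1" --pt "1 0.75 0 0.19 1"

```text
time: 1.0
tool_pos: [0.4232, -0.3105, 0.2423]
tool_rot: [3.141, -0.001, 1.253]
contact_force: [-0.3, 0.1, 0.3]
opening: 0.0922
grip_force: 0.0
```

>>> jog_arm --pt "0.5 0.37 0 0.1 1" --pt "1 0.75 0 0.19 1" --pt "1 0.75 0 0.19 1" --pt "1 0.75 0 0.19 1"

```text
time: 1.4
tool_pos: [0.5, -0.2536, 0.2421]
tool_rot: [-3.14, 0.0, 1.543]
contact_force: [0.4, 0.4, -0.2]
opening: 0.0921
grip_force: 0.0
```

```bash
python3 - <<'E'
from h import *
o=readout.observe(); print(o['time'],o['tool_pos'],np.degrees(o['tool_rot']),o['qpos'])
im,c=snap('wrist','w1'); print(np.array(c['world_from_camera']).round(4).tolist())
cv2.imwrite('pics/w1b.png',cv2.resize(im,None,fx=1.5,fy=1.5))
E
```

```text
1.4 [ 0.49998055 -0.25359637  0.24205118] [-1.79913002e+02  8.15506090e-03  8.84019171e+01] [-6.05561537e-01  3.97512167e-01  1.39683631e+00 -9.72334480e-04
  1.34843857e+00 -5.77454625e-01]
[[0.9996, -0.026, -0.0099, 0.5033], [-0.0277, -0.9525, -0.3034, -0.1713], [-0.0015, 0.3036, -0.9528, 0.4], [0.0, 0.0, 0.0, 1.0]]
```

View pics/w1b.png

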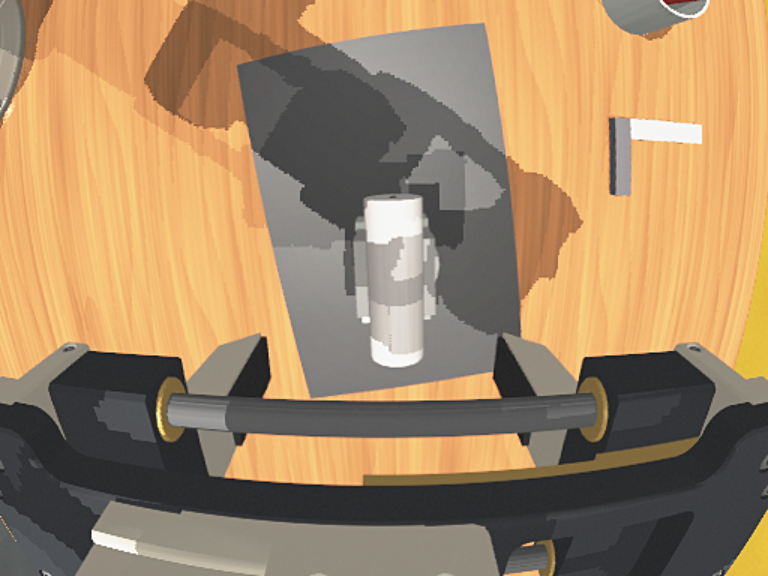

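The wrist view shows the bar at px (1.5× scale) x 367–424, y 200–365, resting on the V-block (x 357–435). The dark pads run right to the finger tips.

```bash
python3 - <<'E'
from h import *
np.set_printoptions(precision=4,suppress=True)
c=cams.calibration('wrist')
f=lambda u,v,z: onz(c,u/1.5,v/1.5,z,True)
for v,l,r in((215,366,424),(340,371,424)): print('bar',(f(l,v,.1485)+f(r,v,.1485))/2, f(r,v,.1485)-f(l,v,.1485))
print('end+y ridge',f(395,205,.1615),'end -y ridge',f(397,366,.1615),f(397,366,.1445))
print('vblock L/R top',f(358,320,.135),f(433,317,.135),f(357,219,.135),f(423,219,.135))
E
```

```text
bar [ 0.5091 -0.2124  0.1485] [ 0.0331 -0.0009  0.    ]
bar [ 0.5091 -0.2905  0.1485] [ 0.033  -0.0011  0.    ]
end+y ridge [ 0.5089 -0.2049  0.1615] end -y ridge [ 0.5082 -0.3018  0.1615] [ 0.5086 -0.311   0.1445]
vblock L/R top [ 0.4842 -0.2818  0.135 ] [ 0.5326 -0.2812  0.135 ] [ 0.4865 -0.2164  0.135 ] [ 0.5262 -0.2175  0.135 ]
```

>>> jog_arm --pt "0.06 0 -0.3 0.01 1" --pt "0.11 0 -0.7 0.01 1" --pt "0.11 0 -0.9 0.01 0.4" --pt "0.11 0 -0.9 0.01 0.2" --squeeze 30

```text
time: 1.85
tool_pos: [0.5066, -0.254, 0.1683]
tool_rot: [-3.137, -0.003, 1.556]
contact_force: [-1.0, -0.5, 0.3]
opening: 0.0803
grip_force: 0.0
```

>>> jog_arm --pt "0 0 -0.3 0 0.1" --pt "0 0 -0.4 0 0.0" --pt "0 0 -0.4 0 0"

```text
time: 2.15
tool_pos: [0.5083, -0.2537, 0.1385]
tool_rot: [-3.14, -0.001, 1.558]
contact_force: [-0.4, -0.9, -0.0]
opening: 0.0565
grip_force: 0.0
```

```bash
python3 - <<'E'
from h import *
im,c=snap('wrist','w2'); cv2.imwrite('pics/w2b.png',cv2.resize(im[100:330,120:400],None,fx=2.5,fy=2.5))
E
```

```text
(no output)
```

View pics/w2b.png

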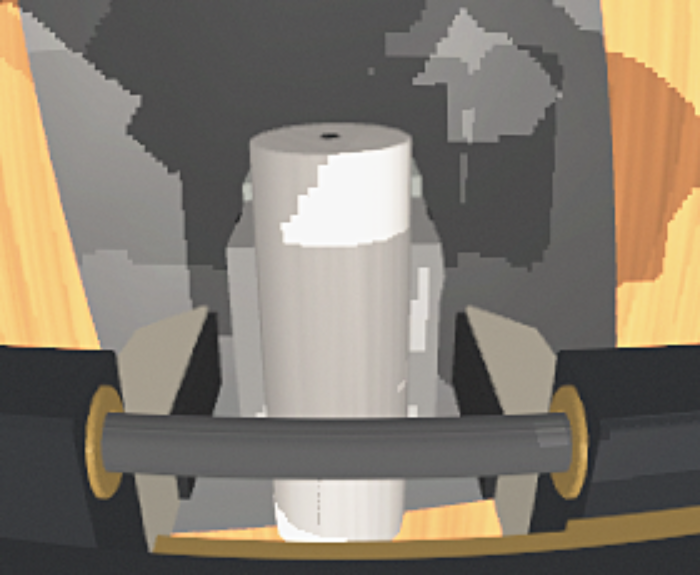

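The fingers straddle the bar symmetrically, with their tips just above the V-block's top. I'll close them now.

>>> jog_arm --pt "0 0 0 0 -0.5" --pt "0 0 0 0 -1" --pt "0 0 0 0 -1" --pt "0 0 0 0 -1" --pt "0 0 0 0 -1" --pt "0 0 0 0 -1" --squeeze 30

```text
time: 2.8
tool_pos: [0.5087, -0.2533, 0.1397]
tool_rot: [-3.141, 0.001, 1.561]
contact_force: [-5.7, 0.4, 6.0]
opening: 0.0331
grip_force: 30.0
```

>>> jog_arm --pt "0 0 0.05 0 -1" --pt "0 0 0.2 0 -1" --pt "0 0 0.5 0 -1" --pt "0 0 0.8 0 -1" --pt "0 0 0.9 0 -1" --pt "0 0 0.9 0 -1"

```text
time: 3.4
tool_pos: [0.51, -0.2533, 0.2122]
tool_rot: [3.139, 0.002, 1.56]
contact_force: [-0.3, 0.1, -2.5]
opening: 0.0333
grip_force: 29.9
```

```bash
python3 - <<'E'
from h import *
o=readout.observe(); print(o['time'],o['tool_pos'],np.degrees(o['tool_rot']),o['opening'],o['grip_force'])
im,c=snap('wrist','w3'); im2,c2=snap('top','t3')
a=cv2.resize(im[100:330,120:400],(560,460)); b=cv2.resize(im2[170:290,270:420],(560*150//280,0) if 0 else (240,460*0+192))
o=np.zeros((460,800,3),np.uint8); o[:,:560]=a; o[:192,560:]=b; cv2.imwrite('pics/w3b.png',o)
E
```

```text
3.4 [ 0.5099724  -0.25327648  0.21216489] [1.79835735e+02 9.23252818e-02 8.94098257e+01] 0.0332993334102571 29.946260154247284
```

View pics/w3b.png

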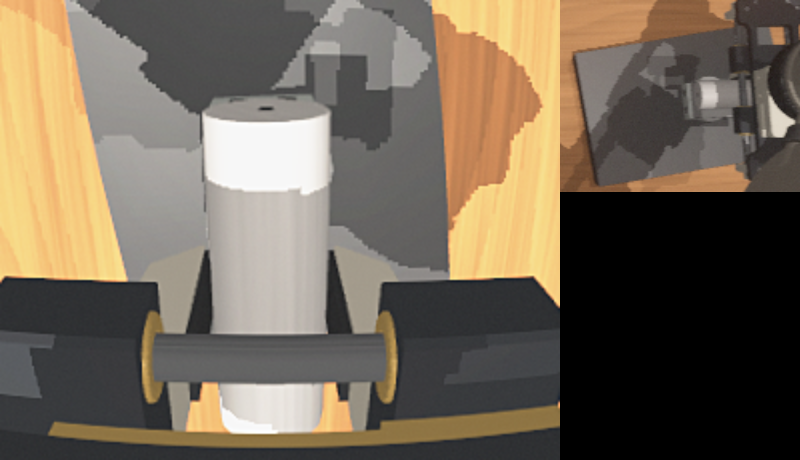

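>>> jog_arm --pt "-0.03 0.2 0 0.01 -1" --pt "-0.07 0.55 0 0.02 -1" --pt "-0.11 0.88 0 0.03 -1"

```text
time: 3.8
tool_pos: [0.4994, -0.1808, 0.2093]
tool_rot: [-3.139, -0.002, 1.608]
contact_force: [0.2, -0.6, -2.4]
opening: 0.0333
grip_force: 29.9
```

>>> jog_arm --pt "-0.03 0.3 0 0.01 -1" --pt "-0.07 0.6 0 0.02 -1" --pt "-0.11 0.88 0 0.03 -1"

```text
time: 4.1
tool_pos: [0.4905, -0.11, 0.2097]
tool_rot: [-3.14, -0.001, 1.656]
contact_force: [-0.2, 0.2, -1.6]
opening: 0.0331
grip_force: 29.9
```

>>> jog_arm --pt "-0.03 0.3 0 0.01 -1" --pt "-0.07 0.6 0 0.01 -1" --pt "-0.11 0.88 0 0.01 -1"

```text
time: 4.4
tool_pos: [0.4816, -0.0398, 0.2097]
tool_rot: [-3.14, -0.001, 1.671]
contact_force: [0.5, -0.7, -3.0]
opening: 0.0332
grip_force: 29.9
```

>>> jog_arm --pt "-0.03 0.3 0 0 -1" --pt "-0.07 0.6 0 0 -1" --pt "-0.11 0.88 0 0 -1"

```text
time: 4.7
tool_pos: [0.4726, 0.0304, 0.2097]
tool_rot: [-3.139, -0.001, 1.671]
contact_force: [0.1, 0.3, -2.3]
opening: 0.0333
grip_force: 29.9
```

>>> jog_arm --pt "-0.03 0.3 0 0 -1" --pt "-0.07 0.6 0 0 -1" --pt "-0.11 0.88 0 0 -1"

```text
time: 5.0
tool_pos: [0.4637, 0.1006, 0.2097]
tool_rot: [-3.139, -0.0, 1.671]
contact_force: [0.5, -0.1, -2.6]
opening: 0.0336
grip_force: 29.9
```

>>> jog_arm --pt "-0.03 0.3 -0.2 0 -1" --pt "-0.07 0.6 -0.4 0 -1" --pt "-0.1 0.85 -0.6 0 -1" --pt "-0.1 0.85 -0.6 0 -1" --pt "-0.1 0.85 -0.6 0 -1"

```text
time: 5.5
tool_pos: [0.4562, 0.1673, 0.1621]
tool_rot: [-3.14, 0.0, 1.672]
contact_force: [-0.2, -0.4, -1.5]
opening: 0.033
grip_force: 29.9
```

```bash
python3 - <<'E'
from h import *
o=readout.observe(); print(o['time'],o['tool_pos'],np.degrees(o['tool_rot']),o['opening'],o['grip_force'])
im,c=snap('wrist','w4'); cv2.imwrite('pics/w4b.png',cv2.resize(im,None,fx=1.5,fy=1.5))
E
```

```text
5.5 [0.45621911 0.1672622  0.16208182] [-1.79884998e+02  2.33085016e-02  9.58080812e+01] 0.03297002490618837 29.94536519050598
```

View pics/w4b.png

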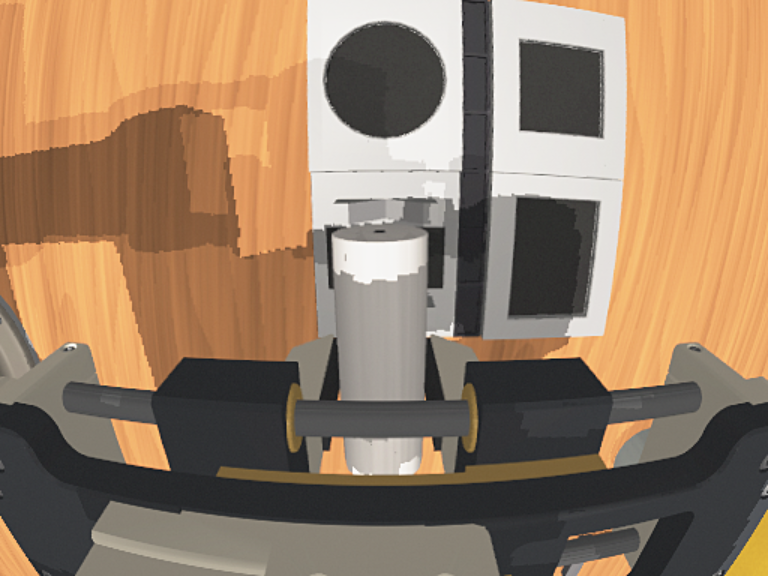

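The wrist view shows the bar held level above the cradle. Round pocket at (384,79), square (562,89), oblong (554,258), all at 1.5× scale. I'll check the top-view positions against these.

```bash
python3 - <<'E'
from h import *
np.set_printoptions(precision=4,suppress=True)
c=cams.calibration('wrist')
f=lambda u,v,z=.013: onz(c,u/1.5,v/1.5,z,True)[:2]
q=lambda *p: np.mean([f(*x) for x in p],0)
R=q((324,79),(445,79),(384,21),(384,138)); S=q((520,39),(605,52),(603,138),(520,129)); O=q((516,195),(601,200),(590,317),(510,313))
print(R,S,O,'cradle',R+O-S, 'yaw',np.degrees(np.arctan2(-(S-O)[0],(S-O)[1])),np.degrees(np.arctan2((S-R)[1],(S-R)[0])))
print('line between holders',f(312,171,.016),f(460,172,.016),f(495,175,.016),f(622,181,.016))
E
```

```text
[0.4467 0.2945] [0.5743 0.3079] [0.5884 0.1828] cradle [0.4608 0.1695] yaw 6.435179992985091 5.959825915438995
line between holders [0.404  0.2263] [0.5047 0.2359] [0.5296 0.2372] [0.6308 0.2491]
```

>>> jog_arm --pt "0.02 0.01 -0.3 0 -1" --pt "0.04 0.02 -0.6 0 -1" --pt "0.04 0.02 -0.9 0 -1" --pt "0.04 0.02 -1 0 -1" --pt "0.04 0.02 -1 0 -1"

```text
time: 6.05
tool_pos: [0.4602, 0.1679, 0.0824]
tool_rot: [-3.14, 0.0, 1.669]
contact_force: [-0.1, -0.3, -3.1]
opening: 0.0338
grip_force: 29.9
```

>>> jog_arm --pt "0 0 -0.2 0 -1" --pt "0 0 -0.4 0 -1" --pt "0 0 -0.5 0 -1" --pt "0 0 -0.56 0 -1" --pt "0 0 -0.6 0 -1" --pt "0 0 -0.6 0 -1"

```text
time: 6.65
tool_pos: [0.4607, 0.1686, 0.035]
tool_rot: [3.141, -0.0, 1.67]
contact_force: [-0.6, 0.5, -1.0]
opening: 0.0334
grip_force: 29.9
```

>>> jog_arm --pt "0 0 -0.03 0 -1" --pt "0 0 -0.05 0 -1" --pt "0 0 -0.05 0 -1"

```text
time: 6.95
tool_pos: [0.4607, 0.1686, 0.0311]
tool_rot: [3.141, -0.0, 1.67]
contact_force: [0.2, 0.9, 0.9]
opening: 0.0335
grip_force: 29.9
```

>>> jog_arm --pt "0 0 -0.02 0 -1" --pt "0 0 -0.02 0 -1"

```text
time: 7.15
tool_pos: [0.4607, 0.1687, 0.0308]
tool_rot: [3.14, -0.0, 1.671]
contact_force: [-5.5, -1.7, 15.6]
opening: 0.0329
grip_force: 30.0
```

>>> jog_arm --pt "0 0 0 0 -0.2" --pt "0 0 0 0 0" --pt "0 0 0 0 0.15" --pt "0 0 0 0 0.15" --pt "0 0 0 0 0.15"

```text
time: 7.65
tool_pos: [0.4605, 0.1686, 0.029]
tool_rot: [3.141, 0.0, 1.67]
contact_force: [-0.1, -0.2, -0.1]
opening: 0.053
grip_force: 0.0
```

>>> jog_arm --pt "0 0 0.2 0 0.15" --pt "0 0 0.6 0 0.15" --pt "0 0 1 0 0.15" --pt "0 0 1 0 0.15"

```text
time: 8.05
tool_pos: [0.463, 0.1691, 0.1128]
tool_rot: [3.134, -0.001, 1.67]
contact_force: [0.2, 0.2, -0.2]
opening: 0.0527
grip_force: 0.0
```

>>> jog_arm --pt "0 -0.2 0.5 0 1" --pt "0.05 -0.6 1 0 1" --pt "0.1 -1 1 0 1" --pt "0.1 -1 1 0 1"

```text
time: 8.45
tool_pos: [0.4693, 0.0858, 0.1897]
tool_rot: [3.14, 0.001, 1.667]
contact_force: [-0.5, 0.5, -1.1]
opening: 0.0803
grip_force: 0.0
```

>>> jog_arm --pt "0.05 -0.5 0 0 1" --pt "0.1 -1 0 0 1" --pt "0.1 -1 0 0 1"

```text
time: 8.75
tool_pos: [0.4765, 0.0057, 0.188]
tool_rot: [-3.14, 0.001, 1.666]
contact_force: [-0.5, 1.4, -0.5]
opening: 0.0912
grip_force: 0.0
```

>>> jog_arm --pt "0.05 -0.5 0 0 1" --pt "0.1 -1 0 -0.03 1" --pt "0.1 -1 0 -0.03 1"

```text
time: 9.05
tool_pos: [0.4847, -0.0739, 0.1881]
tool_rot: [-3.141, 0.0, 1.618]
contact_force: [-0.5, 1.1, -0.5]
opening: 0.0914
grip_force: 0.0
```

>>> jog_arm --pt "0.05 -0.5 0 0 1" --pt "0.15 -1 0 -0.03 1" --pt "0.15 -1 0 -0.03 1"

```text
time: 9.35
tool_pos: [0.4972, -0.1535, 0.1881]
tool_rot: [-3.141, 0.0, 1.572]
contact_force: [0.7, 0.5, 0.3]
opening: 0.0915
grip_force: 0.0
```

>>> jog_arm --pt "0.05 -0.5 0 0 1" --pt "0.15 -1 0 -0.01 1" --pt "0.15 -1 0 -0.01 1" --pt "0.15 -1 0 -0.01 1"

```text
time: 9.75
tool_pos: [0.5083, -0.2299, 0.188]
tool_rot: [-3.14, -0.002, 1.56]
contact_force: [-0.1, -0.7, -0.5]
opening: 0.0918
grip_force: 0.0
```

```bash
python3 - <<'E'
from h import *
o=readout.observe(); print(o['time'],o['tool_pos'],np.degrees(o['tool_rot']),o['opening'],o['grip_force'])
im,c=snap('wrist','w5'); im2,c2=snap('top','t5')
a=cv2.resize(im[100:330,110:390],(560,460)); b=cv2.resize(im2[180:295,95:215],(240,230))
o=np.zeros((460,800,3),np.uint8); o[:,:560]=a; o[:230,560:]=b; cv2.imwrite('pics/w5b.png',o)
E
```

```text
9.75 [ 0.50832984 -0.22989703  0.18799893] [-1.79904008e+02 -1.19185361e-01  8.93936623e+01] 0.09177431796009923 0.0
```

View pics/w5b.png

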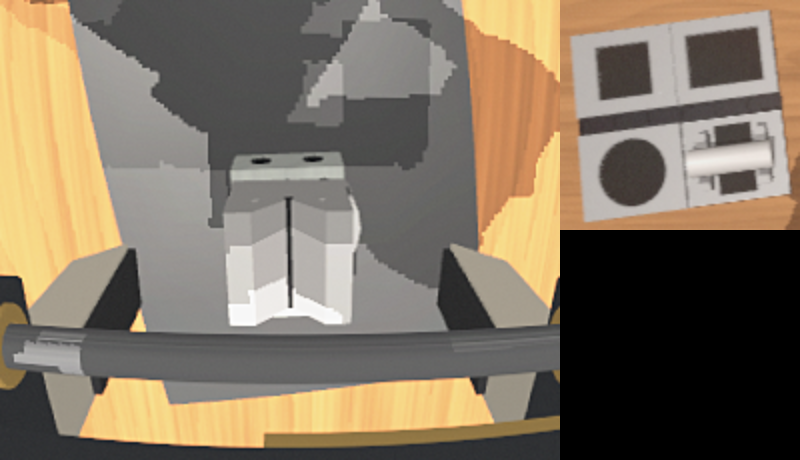

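The bar is seated level across both cradle supports (top view inset). The V-block's top face spans crop px (223,212)–(353,210) to (230,326)–(351,324), and the block sticks out at +y.

```bash
python3 - <<'E'
from h import *
np.set_printoptions(precision=4,suppress=True)
c=cams.calibration('wrist')
f=lambda u,v,z: onz(c,110+u/2,100+v/2,z,True)[:2]
C=[f(*p,.135) for p in((223,212),(353,210),(351,324),(230,326))]; print(np.array(C),np.mean(C,0))
print('V bottom',f(290,199,.1205),f(291,308,.1205))
print('block z95',f(232,166,.095),f(344,163,.095),f(231,179,.095),f(348,179,.095))
E
```

```text
[[ 0.4839 -0.2287]
 [ 0.5337 -0.2283]
 [ 0.5346 -0.2793]
 [ 0.4842 -0.2799]] [ 0.5091 -0.254 ]
V bottom [ 0.5096 -0.2288] [ 0.5097 -0.2796]
block z95 [ 0.484  -0.2223] [ 0.5336 -0.2213] [ 0.4833 -0.2283] [ 0.5355 -0.2288]
```

>>> jog_arm --pt "0.01 -0.3 -0.2 0.01 1" --pt "0.01 -0.3 -0.5 0.01 1" --pt "0.01 -0.3 -0.8 0.01 0.6" --pt "0.01 -0.3 -1 0.01 0.3" --pt "0.01 -0.3 -1 0.01 0.2" --pt "0.01 -0.3 -1 0.01 0.2"

```text
time: 10.45
tool_pos: [0.5096, -0.2543, 0.1096]
tool_rot: [3.141, -0.0, 1.577]
contact_force: [-0.6, 0.5, 1.0]
opening: 0.0643
grip_force: 0.0
```

>>> jog_arm --pt "0 0 0 0 0.1" --pt "0 0 0 0 0" --pt "0 0 0 0 -1" --pt "0 0 0 0 -1" --pt "0 0 0 0 -1" --pt "0 0 0 0 -1" --squeeze 45

```text
time: 11.05
tool_pos: [0.509, -0.2552, 0.1103]
tool_rot: [3.141, 0.0, 1.576]
contact_force: [-4.0, 2.2, 5.1]
opening: 0.0496
grip_force: 45.0
```

>>> jog_arm --pt "0 0 0.05 0 -1" --pt "0 0 0.2 0 -1" --pt "0 0 0.5 0 -1" --pt "0 0 0.8 0 -1" --pt "0 0 1 0 -1" --pt "0 0 1 0 -1"

```text
time: 11.65
tool_pos: [0.5105, -0.2562, 0.192]
tool_rot: [3.137, 0.003, 1.576]
contact_force: [0.0, -0.2, -6.5]
opening: 0.05
grip_force: 45.0
```

```bash
python3 - <<'E'
from h import *
o=readout.observe(); print(o['time'],o['tool_pos'],np.degrees(o['tool_rot']),o['opening'],o['grip_force'])
im,c=snap('wrist','w6'); im2,c2=snap('side','s6')
a=cv2.resize(im[100:330,110:390],(460,378)); b=cv2.resize(im2[190:340,170:290],(340,425))
o=np.zeros((425,800,3),np.uint8); o[:378,:460]=a; o[:,460:]=b; cv2.imwrite('pics/w6b.png',o)
E
```

```text
11.65 [ 0.51049279 -0.2562033   0.19204218] [1.79730582e+02 1.73725684e-01 9.02973769e+01] 0.04995140291793181 44.999097883701324
```

View pics/w6b.png

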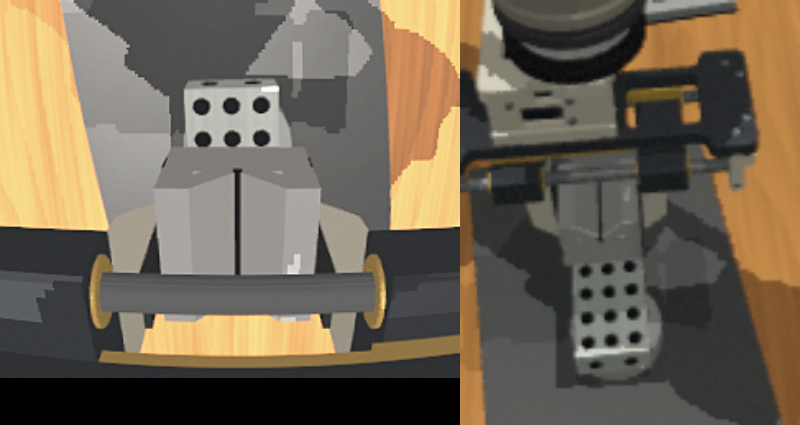

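>>> jog_arm --pt "0.03 0.2 0 0.01 -1" --pt "0.07 0.6 0 0.02 -1" --pt "0.11 1 0 0.03 -1"

```text
time: 12.05
tool_pos: [0.5173, -0.1738, 0.1876]
tool_rot: [-3.139, -0.002, 1.623]
contact_force: [1.0, -1.1, -5.7]
opening: 0.0498
grip_force: 45.0
```

>>> jog_arm --pt "0.04 0.35 0 0.01 -1" --pt "0.07 0.7 0 0.02 -1" --pt "0.11 1 0 0.03 -1"

```text
time: 12.35
tool_pos: [0.526, -0.0928, 0.1879]
tool_rot: [-3.139, -0.002, 1.672]
contact_force: [0.4, -0.8, -6.1]
opening: 0.0498
grip_force: 45.0
```

>>> jog_arm --pt "0.04 0.35 0 0 -1" --pt "0.07 0.7 0 0 -1" --pt "0.11 1 0 0 -1"

```text
time: 12.65
tool_pos: [0.5346, -0.013, 0.1879]
tool_rot: [-3.139, -0.001, 1.671]
contact_force: [-0.8, 0.8, -6.5]
opening: 0.0496
grip_force: 45.0
```

>>> jog_arm --pt "0.04 0.35 0 0 -1" --pt "0.07 0.7 0 0 -1" --pt "0.11 1 0 0 -1"

```text
time: 12.95
tool_pos: [0.5433, 0.0669, 0.1878]
tool_rot: [-3.139, -0.001, 1.672]
contact_force: [-0.1, -1.1, -5.7]
opening: 0.0499
grip_force: 45.0
```

>>> jog_arm --pt "0.04 0.35 0 0 -1" --pt "0.07 0.7 0 0 -1" --pt "0.11 1 0 0 -1"

```text
time: 13.25
tool_pos: [0.5519, 0.1468, 0.1877]
tool_rot: [-3.139, -0.0, 1.672]
contact_force: [-0.7, 0.6, -6.1]
opening: 0.0501
grip_force: 45.0
```

>>> jog_arm --pt "0.04 0.35 -0.1 0 -1" --pt "0.07 0.7 -0.3 0 -1" --pt "0.11 1 -0.5 0 -1" --pt "0.11 1 -0.5 0 -1" --pt "0.11 1 -0.5 0 -1"

```text
time: 13.75
tool_pos: [0.5607, 0.2252, 0.1475]
tool_rot: [-3.138, 0.001, 1.672]
contact_force: [-0.0, -0.9, -5.5]
opening: 0.0496
grip_force: 45.0
```

```bash
python3 - <<'E'
from h import *
o=readout.observe(); print(o['time'],o['tool_pos'],np.degrees(o['tool_rot']),o['opening'],o['grip_force'])
im,c=snap('wrist','w7'); cv2.imwrite('pics/w7b.png',cv2.resize(im,None,fx=1.5,fy=1.5))
E
```

```text
13.75 [0.56066205 0.2252406  0.14746126] [-1.79801498e+02  3.90024752e-02  9.58127266e+01] 0.049625880805144136 44.99912738800049
```

View pics/w7b.png

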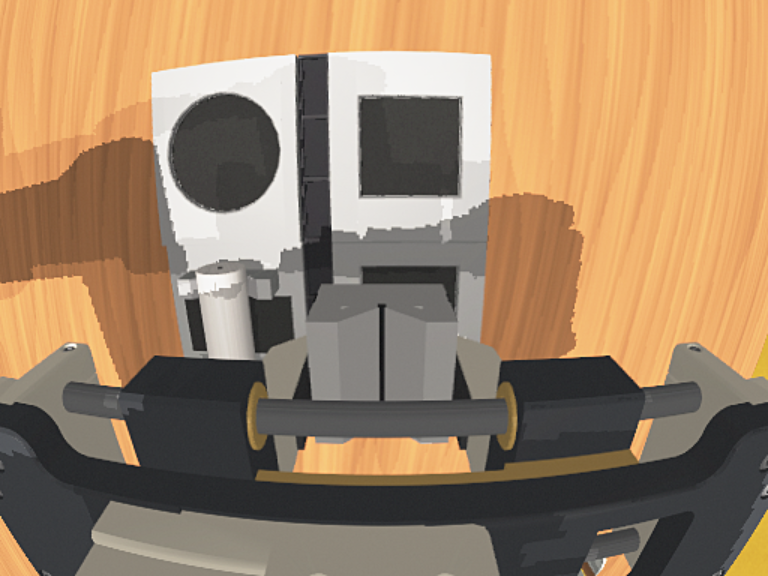

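The square pocket is at (359–462, 96–196) in the 1.5× view, straight ahead of the held V-block. The round pocket is centred near (225,152) and the bar still lies in its cradle.

```bash
python3 - <<'E'
from h import *
np.set_printoptions(precision=4,suppress=True)
c=cams.calibration('wrist')
f=lambda u,v,z=.013: onz(c,u/1.5,v/1.5,z,True)[:2]
C=np.array([f(360,96),f(462,97),f(461,196),f(359,196)]); print(C,C.mean(0),np.degrees(np.arctan2(*(C[0]-C[3])[::-1])),np.degrees(np.arctan2(*(C[1]-C[2])[::-1])))
R=np.array([f(170,154),f(280,149),f(224,93),f(228,212)]); print('round',R.mean(0))
E
```

```text
[[0.5367 0.3367]
 [0.6024 0.3439]
 [0.6096 0.2782]
 [0.5424 0.2709]] [0.5728 0.3074] 94.89632086475454 96.26913329008907
round [0.4478 0.2944]
```

>>> jog_arm --pt "0.05 0.35 0 0 -1" --pt "0.1 0.7 0 0 -1" --pt "0.14 1 0 0 -1" --pt "0.14 1 -0.2 0 -1" --pt "0.14 1 -0.5 0 -1" --pt "0.14 1 -0.5 0 -1"

```text
time: 14.4
tool_pos: [0.5712, 0.303, 0.106]
tool_rot: [-3.135, 0.002, 1.67]
contact_force: [-0.9, -0.7, -6.9]
opening: 0.0496
grip_force: 45.0
```

>>> jog_arm --pt "0 0.01 -0.2 0 -1" --pt "0 0.02 -0.5 0 -1" --pt "0 0.02 -0.7 0 -1" --pt "0 0.02 -0.85 0 -1" --pt "0 0.02 -0.92 0 -1" --pt "0 0.02 -0.92 0 -1"

```text
time: 15.0
tool_pos: [0.5734, 0.3058, 0.0356]
tool_rot: [-3.141, 0.0, 1.67]
contact_force: [1.0, -0.4, -5.1]
opening: 0.0495
grip_force: 45.0
```

>>> jog_arm --pt "-0.01 0.02 -0.05 0 -1" --pt "-0.01 0.02 -0.09 0 -1" --pt "-0.01 0.02 -0.1 0 -1" --pt "-0.01 0.02 -0.1 0 -1"

```text
time: 15.4
tool_pos: [0.5724, 0.3078, 0.0276]
tool_rot: [3.141, 0.0, 1.67]
contact_force: [-0.0, -0.1, -5.1]
opening: 0.0495
grip_force: 45.0
```

>>> jog_arm --pt "0 0 -0.02 0 -1" --pt "0 0 -0.02 0 -1"

```text
time: 15.6
tool_pos: [0.5724, 0.3077, 0.0259]
tool_rot: [3.142, 0.0, 1.67]
contact_force: [-0.0, 0.4, -6.4]
opening: 0.0496
grip_force: 45.0
```

>>> jog_arm --pt "0 0 -0.01 0 -1" --pt "0 0 -0.01 0 -1"

```text
time: 15.8
tool_pos: [0.5725, 0.3078, 0.0254]
tool_rot: [3.141, -0.0, 1.67]
contact_force: [-1.3, -0.7, -3.4]
opening: 0.0494
grip_force: 45.0
```

>>> jog_arm --pt "0 0 -0.01 0 -1" --pt "0 0 -0.01 0 -1"

```text
time: 16.0
tool_pos: [0.5725, 0.3078, 0.0254]
tool_rot: [3.141, -0.0, 1.67]
contact_force: [-3.5, -1.8, 4.3]
opening: 0.0497
grip_force: 45.0
```

>>> jog_arm --pt "0 0 0 0 0.2" --pt "0 0 0 0 0.4" --pt "0 0 0 0 0.4" --pt "0 0 0 0 0.4"

```text
time: 16.4
tool_pos: [0.5726, 0.3079, 0.0244]
tool_rot: [3.141, -0.0, 1.67]
contact_force: [0.2, 0.4, -0.3]
opening: 0.064
grip_force: 0.0
```

>>> jog_arm --pt "0 0 0.2 0 0.4" --pt "0 0 0.6 0 0.4" --pt "0 0 1 0 0.4" --pt "0 0 1 0 0.4"

```text
time: 16.8
tool_pos: [0.5752, 0.3089, 0.1095]
tool_rot: [3.132, -0.003, 1.67]
contact_force: [0.0, -0.2, 0.9]
opening: 0.0642
grip_force: 0.0
```

>>> jog_arm --pt "-0.05 -0.2 0.5 0 1" --pt "-0.1 -0.6 1 0 1" --pt "-0.15 -1 1 0 1"

```text
time: 17.1
tool_pos: [0.5628, 0.2282, 0.1894]
tool_rot: [3.132, -0.002, 1.672]
contact_force: [1.3, -0.2, 1.0]
opening: 0.0837
grip_force: 0.0
```

>>> jog_arm --pt "-0.05 -0.5 0 0 1" --pt "-0.1 -1 0 0 1" --pt "-0.1 -1 0 0 1"

```text
time: 17.4
tool_pos: [0.552, 0.1436, 0.184]
tool_rot: [-3.141, 0.002, 1.666]
contact_force: [-0.3, 1.4, -0.9]
opening: 0.0919
grip_force: 0.0
```

>>> jog_arm --pt "-0.05 -0.5 0 0 1" --pt "-0.1 -1 0 0 1" --pt "-0.1 -1 0 0 1"

```text
time: 17.7
tool_pos: [0.5442, 0.0644, 0.1839]
tool_rot: [-3.141, 0.001, 1.666]
contact_force: [-0.2, 0.4, -1.1]
opening: 0.0919
grip_force: 0.0
```

>>> jog_arm --pt "-0.05 -0.5 0 0 1" --pt "-0.1 -1 0 0 1" --pt "-0.1 -1 0 0 1"

```text
time: 18.0
tool_pos: [0.5364, -0.0151, 0.1839]
tool_rot: [-3.141, 0.001, 1.667]
contact_force: [0.4, 0.8, 0.6]
opening: 0.0919
grip_force: 0.0
```

>>> jog_arm --pt "-0.05 -0.5 0 -0.02 1" --pt "-0.1 -1 0 -0.03 1" --pt "-0.1 -1 0 -0.03 1"

```text
time: 18.3
tool_pos: [0.5287, -0.0949, 0.184]
tool_rot: [3.141, 0.001, 1.619]
contact_force: [0.3, 1.2, 0.6]
opening: 0.0914
grip_force: 0.0
```

>>> jog_arm --pt "-0.05 -0.5 0 -0.02 1" --pt "-0.1 -1 0 -0.04 1" --pt "-0.1 -1 0 -0.04 1" --pt "-0.1 -1 0 -0.04 1"

```text
time: 18.7
tool_pos: [0.5208, -0.1714, 0.1839]
tool_rot: [-3.141, -0.001, 1.56]
contact_force: [0.7, 0.7, -0.3]
opening: 0.0921
grip_force: 0.0
```

```bash
python3 - <<'E'
from h import *
o=readout.observe(); print(o['time'],o['tool_pos'],np.degrees(o['tool_rot']),o['opening'],o['grip_force'])
im,c=snap('wrist','w8'); im2,c2=snap('top','t8')
a=cv2.resize(im[100:330,110:390],(560,460)); b=cv2.resize(im2[180:295,95:215],(240,230))
o=np.zeros((460,800,3),np.uint8); o[:,:560]=a; o[:230,560:]=b; cv2.imwrite('pics/w8b.png',o)
E
```

```text
18.7 [ 0.52078443 -0.17139563  0.18392144] [-1.79988061e+02 -6.24308156e-02  8.93573087e+01] 0.0921155161493238 0.0
```

View pics/w8b.png

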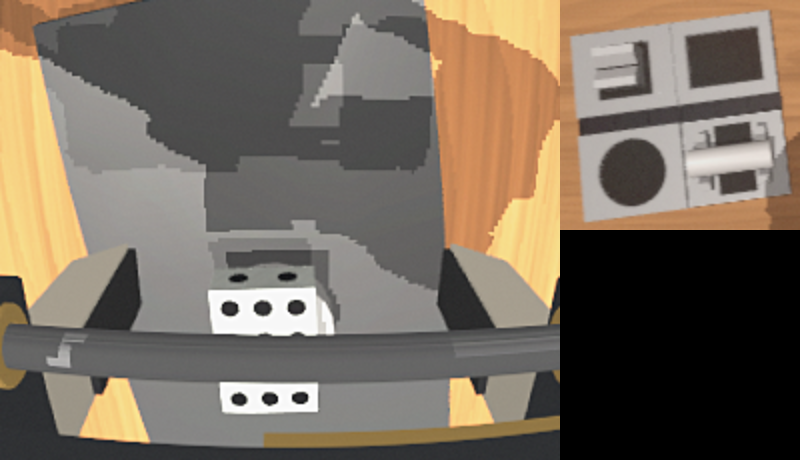

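The V-block stands in the square pocket (inset). The block's top corners are at crop px (209,291), (314,287), (318,411) and (221,413), with the riser rim showing out to x≈337.

```bash
python3 - <<'E'
from h import *
np.set_printoptions(precision=4,suppress=True)
c=cams.calibration('wrist')
f=lambda u,v,z=.095: onz(c,110+u/2,100+v/2,z,True)[:2]
C=np.array([f(209,291),f(314,287),f(318,411),f(221,413)]); print(C,C.mean(0))
a=lambda p,q: np.degrees(np.arctan2(*(q-p)[::-1])); print(a(C[3],C[0]),a(C[2],C[1]),a(C[0],C[1]),a(C[3],C[2]))
print('riser right',f(338,320,.07),)
E
```

```text
[[ 0.4834 -0.2239]
 [ 0.5331 -0.2219]
 [ 0.5361 -0.2983]
 [ 0.4843 -0.2998]] [ 0.5092 -0.261 ]
90.68595842995062 92.26560502396516 2.365790690326765 1.7250586239133228
riser right [ 0.5472 -0.2558]
```

>>> jog_arm --pt "-0.07 -0.5 0 0.02 1" --pt "-0.15 -1 -0.2 0.026 1" --pt "-0.15 -1 -0.4 0.026 1" --pt "-0.15 -1 -0.4 0.026 1"

```text
time: 19.2
tool_pos: [0.5076, -0.2508, 0.1502]
tool_rot: [-3.138, -0.003, 1.601]
contact_force: [-0.1, 0.5, -0.3]
opening: 0.0922
grip_force: 0.0
```

>>> jog_arm --pt "0 -0.12 -0.2 0 1" --pt "0 -0.12 -0.5 0 0.6" --pt "0 -0.12 -0.8 0 0.3" --pt "0 -0.12 -0.87 0 0.2" --pt "0 -0.12 -0.87 0 0.2" --pt "0 -0.12 -0.87 0 0.2" --pt "0 -0.12 -0.87 0 0.2"

```text
time: 19.9
tool_pos: [0.5093, -0.2619, 0.0843]
tool_rot: [3.139, 0.001, 1.602]
contact_force: [-0.3, -0.9, 1.4]
opening: 0.0554
grip_force: 0.0
```

>>> jog_arm --pt "0 0 -0.02 0 0.2" --pt "0 0 -0.03 0 0.1" --pt "0 0 -0.03 0 0" --pt "0 0 -0.03 0 -1" --pt "0 0 -0.03 0 -1" --pt "0 0 -0.03 0 -1" --pt "0 0 -0.03 0 -1" --squeeze 45

```text
time: 20.6
tool_pos: [0.5084, -0.2619, 0.0806]
tool_rot: [3.142, 0.0, 1.601]
contact_force: [-2.5, 0.2, 5.0]
opening: 0.0509
grip_force: 45.0
```

>>> jog_arm --pt "0 0 0.02 0 -1" --pt "0 0 0.2 0 -1" --pt "0 0 0.5 0 -1" --pt "0 0 0.8 0 -1" --pt "0 0 1 0 -1" --pt "0 0 1 0 -1"

```text
time: 21.2
tool_pos: [0.5093, -0.2623, 0.1616]
tool_rot: [3.139, 0.002, 1.601]
contact_force: [0.2, 0.2, -6.3]
opening: 0.0505
grip_force: 45.0
```

```bash
python3 - <<'E'
from h import *
np.set_printoptions(precision=4,suppress=True)
o=readout.observe(); print(o['time'],o['tool_pos'],np.degrees(o['tool_rot']),o['opening'],o['grip_force'],o['contact_force'])
im,c=snap('wrist','w9'); im2,c2=snap('side','s9')
a=cv2.resize(im[100:330,110:390],(460,378)); b=cv2.resize(im2[190:340,170:290],(340,425))
o=np.zeros((425,800,3),np.uint8); o[:378,:460]=a; o[:,460:]=b; cv2.imwrite('pics/w9b.png',o)
E
```

```text
21.2 [ 0.5093 -0.2623  0.1616] [179.8452   0.0955  91.7389] 0.05053330788834582 44.99824941158295 [ 0.1763  0.2302 -6.2925]
```

View pics/w9b.png

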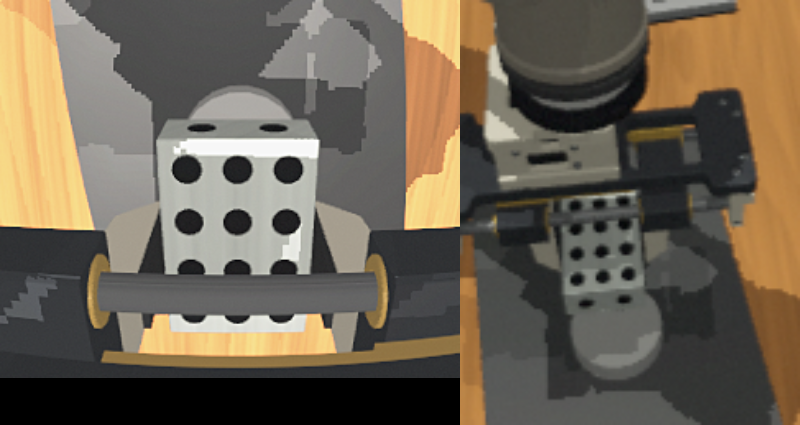

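The block is held level and clear, and the riser is still in place on the plate.

>>> jog_arm --pt "0.04 0.2 0.1 0.01 -1" --pt "0.1 0.6 0.2 0.02 -1" --pt "0.16 0.92 0.2 0.03 -1"

```text
time: 21.6
tool_pos: [0.5212, -0.1864, 0.1761]
tool_rot: [-3.141, -0.001, 1.649]
contact_force: [0.0, 0.2, -4.9]
opening: 0.0503
grip_force: 45.0
```

>>> jog_arm --pt "0.05 0.3 0 0.01 -1" --pt "0.1 0.6 0 0.02 -1" --pt "0.16 0.92 0 0.02 -1"

```text
time: 21.9
tool_pos: [0.5335, -0.1126, 0.1752]
tool_rot: [-3.14, -0.001, 1.681]
contact_force: [0.6, -0.0, -5.1]
opening: 0.0507
grip_force: 45.0
```

>>> jog_arm --pt "0.05 0.3 0 0 -1" --pt "0.1 0.6 0 0 -1" --pt "0.16 0.92 0 0 -1"

```text
time: 22.2
tool_pos: [0.5461, -0.0391, 0.1752]
tool_rot: [-3.139, -0.001, 1.68]
contact_force: [0.2, -0.3, -5.7]
opening: 0.0508
grip_force: 45.0
```

>>> jog_arm --pt "0.05 0.3 0 0 -1" --pt "0.1 0.6 0 0 -1" --pt "0.16 0.92 0 0 -1"

```text
time: 22.5
tool_pos: [0.5588, 0.0344, 0.1752]
tool_rot: [-3.139, -0.001, 1.68]
contact_force: [0.5, 0.0, -5.4]
opening: 0.0505
grip_force: 45.0
```

>>> jog_arm --pt "0.05 0.3 0 0 -1" --pt "0.1 0.6 0 0 -1" --pt "0.16 0.92 0 0 -1"

```text
time: 22.8
tool_pos: [0.5714, 0.1079, 0.1751]
tool_rot: [-3.139, -0.0, 1.68]
contact_force: [0.8, -0.1, -4.9]
opening: 0.0502
grip_force: 45.0
```

>>> jog_arm --pt "0.05 0.3 0 0 -1" --pt "0.1 0.6 0 0 -1" --pt "0.16 0.92 -0.2 0 -1" --pt "0.16 0.92 -0.6 0 -1" --pt "0.16 0.92 -0.8 0 -1" --pt "0.16 0.92 -0.8 0 -1" --pt "0.16 0.92 -0.8 0 -1"

```text
time: 23.5
tool_pos: [0.5848, 0.1802, 0.1119]
tool_rot: [-3.14, -0.0, 1.68]
contact_force: [0.3, -0.8, -5.4]
opening: 0.0505
grip_force: 45.0
```

```bash
python3 - <<'E'
from h import *
np.set_printoptions(precision=4,suppress=True)
o=readout.observe(); print(o['time'],o['tool_pos'],np.degrees(o['tool_rot']),o['opening'],o['grip_force'])
im,c=snap('wrist','w10'); g=cv2.cvtColor(im,cv2.COLOR_BGR2GRAY)
m=((g<75)*255).astype(np.uint8)
for q in cv2.findContours(m[:230],cv2.RETR_LIST,cv2.CHAIN_APPROX_NONE)[0]:
    if cv2.contourArea(q)<600: continue
    x,y,w,h=cv2.boundingRect(q); P=np.array([onz(c,*p[0],.013,True)[:2] for p in q]); r,wh,a=cv2.minAreaRect((P*1e3).astype(np.float32)); print((x,y,w,h),np.array(r),np.array(wh),a)
E
```

```text
23.5 [0.5848 0.1802 0.1119] [-179.9249   -0.0078   96.2669] 0.05047999518569447 44.99826729297638
(129, 162, 38, 45) [484.9222 172.9689] [34.0145 44.1976] 6.386129856109619
(215, 136, 77, 37) [580.874  211.4505] [66.3103 32.6068] 6.267004489898682
(81, 11, 75, 86) [446.2185 294.3682] [79.9712 78.3317] 72.55392456054688
(216, 10, 76, 71) [570.8828 307.3017] [63.8194 63.3858] 6.139194488525391
(169, 0, 29, 230) [514.8693 238.334 ] [ 20.8714 214.6102] 6.396241664886475
```

>>> jog_arm --pt "0 0.01 -0.3 0 -1" --pt "0 0.02 -0.6 0 -1" --pt "0 0.02 -0.9 0 -1" --pt "0 0.02 -1 0 -1" --pt "0 0.02 -1 0 -1" --pt "0 0.02 -1 0 -1"

```text
time: 24.15
tool_pos: [0.5864, 0.1815, 0.034]
tool_rot: [3.139, -0.0, 1.679]
contact_force: [1.6, -0.0, -5.1]
opening: 0.0502
grip_force: 45.0
```

>>> jog_arm --pt "0 0 -0.05 0 -1" --pt "0 0 -0.09 0 -1" --pt "0 0 -0.11 0 -1" --pt "0 0 -0.11 0 -1"

```text
time: 24.55
tool_pos: [0.5851, 0.1814, 0.0234]
tool_rot: [-3.141, -0.0, 1.68]
contact_force: [-0.4, 0.3, -4.6]
opening: 0.0506
grip_force: 45.0
```

>>> jog_arm --pt "0 0 -0.01 0 -1" --pt "0 0 -0.01 0 -1"

```text
time: 24.75
tool_pos: [0.5852, 0.1814, 0.0227]
tool_rot: [3.142, 0.0, 1.68]
contact_force: [0.2, -0.1, -5.1]
opening: 0.0509
grip_force: 45.0
```

>>> jog_arm --pt "0 0 -0.01 0 -1" --pt "0 0 -0.015 0 -1" --pt "0 0 -0.015 0 -1"

```text
time: 25.05
tool_pos: [0.5852, 0.1813, 0.0214]
tool_rot: [-3.142, 0.0, 1.68]
contact_force: [-0.2, 0.4, -4.1]
opening: 0.0512
grip_force: 45.0
```

>>> jog_arm --pt "0 0 -0.01 0 -1" --pt "0 0 -0.01 0 -1"

```text
time: 25.25
tool_pos: [0.5853, 0.1814, 0.0207]
tool_rot: [3.141, 0.0, 1.68]
contact_force: [-0.4, -0.4, -5.8]
opening: 0.0506
grip_force: 45.0
```

>>> jog_arm --pt "0 0 -0.008 0 -1" --pt "0 0 -0.008 0 -1"

```text
time: 25.45
tool_pos: [0.5853, 0.1814, 0.0206]
tool_rot: [3.141, 0.0, 1.68]
contact_force: [-1.9, -1.3, 0.6]
opening: 0.0508
grip_force: 45.0
```

>>> jog_arm --pt "0 0 -0.008 0 -1" --pt "0 0 -0.008 0 -1"

```text
time: 25.65
tool_pos: [0.5853, 0.1814, 0.0206]
tool_rot: [3.141, 0.0, 1.68]
contact_force: [-4.2, -1.8, 6.6]
opening: 0.0508
grip_force: 45.0
```

>>> jog_arm --pt "0 0 0 0 0.2" --pt "0 0 0 0 0.4" --pt "0 0 0 0 0.4" --pt "0 0 0 0 0.4"

```text
time: 26.05
tool_pos: [0.5855, 0.1814, 0.0195]
tool_rot: [3.141, 0.0, 1.68]
contact_force: [-0.0, 0.4, -0.2]
opening: 0.064
grip_force: 0.0
```

>>> jog_arm --pt "0 0 0.2 0 0.4" --pt "0 0 0.6 0 0.4" --pt "0 0 1 0 0.4" --pt "0 0 1 0 0.4"

```text
time: 26.45
tool_pos: [0.5881, 0.1819, 0.1042]
tool_rot: [3.133, -0.001, 1.68]
contact_force: [0.3, 0.6, 1.0]
opening: 0.0644
grip_force: 0.0
```

>>> jog_arm --pt "-0.05 -0.2 0.5 0 1" --pt "-0.1 -0.6 0.8 0 1" --pt "-0.2 -1 0.8 0 1"

```text
time: 26.75
tool_pos: [0.5713, 0.101, 0.1667]
tool_rot: [3.134, 0.001, 1.681]
contact_force: [0.0, -0.9, -0.6]
opening: 0.0839
grip_force: 0.0
```

>>> jog_arm --pt "-0.1 -0.5 0 0 1" --pt "-0.2 -1 0 0 1" --pt "-0.2 -1 0 0 1"

```text
time: 27.05
tool_pos: [0.5524, 0.0173, 0.163]
tool_rot: [-3.14, 0.001, 1.675]
contact_force: [-0.0, 0.9, -0.4]
opening: 0.0916
grip_force: 0.0
```

>>> jog_arm --pt "-0.1 -0.5 0 0 1" --pt "-0.2 -1 0 0 1" --pt "-0.2 -1 0 0 1"

```text
time: 27.35
tool_pos: [0.5367, -0.062, 0.163]
tool_rot: [-3.141, 0.001, 1.676]
contact_force: [1.1, 1.2, 0.5]
opening: 0.0917
grip_force: 0.0
```

>>> jog_arm --pt "-0.1 -0.5 0 0 1" --pt "-0.2 -1 0 0 1" --pt "-0.2 -1 0 0 1"

```text
time: 27.65
tool_pos: [0.5209, -0.1417, 0.163]
tool_rot: [-3.141, 0.001, 1.676]
contact_force: [0.5, 0.3, -0.4]
opening: 0.0916
grip_force: 0.0
```

>>> jog_arm --pt "-0.05 -0.3 0 0 1" --pt "-0.1 -0.7 0 0 1" --pt "-0.1 -0.7 0 0 1" --pt "-0.1 -0.7 0 0 1"

```text
time: 28.05
tool_pos: [0.5135, -0.1938, 0.163]
tool_rot: [-3.141, -0.001, 1.679]
contact_force: [-0.6, 0.4, -0.6]
opening: 0.0918
grip_force: 0.0
```

```bash
python3 - <<'E'
from h import *
np.set_printoptions(precision=4,suppress=True)
o=readout.observe(); print(o['time'],o['tool_pos'],np.degrees(o['tool_rot']),o['opening'],o['grip_force'])
im,c=snap('wrist','w11'); im2,c2=snap('top','t11'); im3,c3=snap('side','s11')
a=cv2.resize(im[100:330,110:390],(460,378)); b=cv2.resize(im2[180:295,95:215],(330,316)); d=cv2.resize(im3[250:350,180:270],(198,220))
o=np.zeros((600,800,3),np.uint8); o[:378,:460]=a; o[:316,465:795]=b; o[380:,:198]=d;o[330:560,470:]=cv2.resize(im3[135:210,175:282],(330,230)); cv2.imwrite('pics/w11b.png',o)
E
```

```text
28.05 [ 0.5135 -0.1938  0.163 ] [-179.9916   -0.0572   96.1966] 0.09178385129787694 0.0
```

View pics/w11b.png

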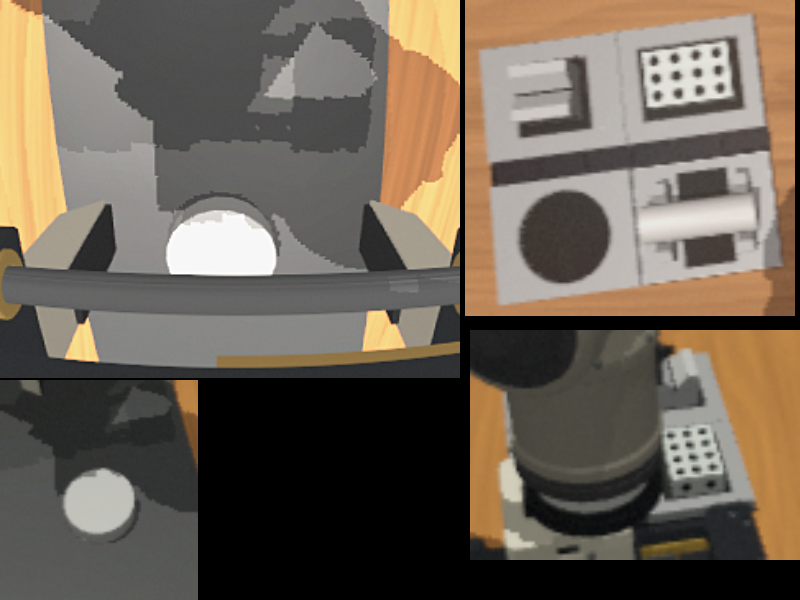

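Three pieces are seated in their holders. The riser's bright top shows in the side view (px ~225,307) and in the wrist view (crop ~221,250). I've used all my picture views, so from here I'll go by numbers only.

```bash
cat > fit.py <<'E'
from h import *
def circ(im,c,roi,z,th,fish=False,arc=None):
    r0,r1,c0,c1=roi; g=cv2.cvtColor(im,cv2.COLOR_BGR2GRAY); m=np.zeros_like(g); m[r0:r1,c0:c1]=(g[r0:r1,c0:c1]>th)*255
    q=max(cv2.findContours(m,cv2.RETR_EXTERNAL,cv2.CHAIN_APPROX_NONE)[0],key=cv2.contourArea)[:,0]
    if arc: q=q[q[:,1]<arc]
    P=np.array([onz(c,*p,z,fish)[:2] for p in q])
    A=np.c_[2*P,np.ones(len(P))]; s=np.linalg.lstsq(A,(P**2).sum(1),rcond=None)[0]
    return len(q),s[:2],np.sqrt(s[2]+s[0]**2+s[1]**2)
E
python3 - <<'E'
from fit import *
w=cv2.imread('pics/w11.png');s=cv2.imread('pics/s11.png')
print(circ(s,cams.calibration('side'),(285,322,200,250),.07,140))
print(circ(w,cams.calibration('wrist'),(215,266,200,290),.07,225,True,264))
E
```

```text
(87, array([ 0.51057728, -0.26574234]), np.float64(0.0310630803073036))
(115, array([ 0.51254685, -0.26605446]), np.float64(0.03241639160057519))
```

>>> jog_arm --pt "-0.01 -0.5 0 0 1" --pt "-0.02 -0.9 -0.2 0 1" --pt "-0.02 -0.9 -0.4 0 1" --pt "-0.02 -0.9 -0.4 0 1" --pt "-0.02 -0.9 -0.4 0 1"

```text
time: 28.7
tool_pos: [0.5119, -0.2655, 0.1316]
tool_rot: [-3.141, -0.001, 1.681]
contact_force: [0.4, -0.0, 0.7]
opening: 0.092
grip_force: 0.0
```

>>> jog_arm --pt "0 0 -0.3 0 1" --pt "0 0 -0.6 0 1" --pt "0 0 -0.8 0 0.8" --pt "0 0 -0.86 0 0.7" --pt "0 0 -0.86 0 0.6" --pt "0 0 -0.86 0 0.6"

```text
time: 29.3
tool_pos: [0.5125, -0.2667, 0.064]
tool_rot: [3.14, 0.001, 1.68]
contact_force: [0.7, 0.0, 0.0]
opening: 0.0741
grip_force: 0.0
```

>>> jog_arm --pt "0 0 -0.03 0 0.6" --pt "0 0 -0.035 0 0.5" --pt "0 0 -0.035 0 0.4" --pt "0 0 -0.035 0 -1" --pt "0 0 -0.035 0 -1" --pt "0 0 -0.035 0 -1" --pt "0 0 -0.035 0 -1" --squeeze 45

```text
time: 30.0
tool_pos: [0.5115, -0.2668, 0.0601]
tool_rot: [-3.142, 0.0, 1.68]
contact_force: [-1.8, -0.0, 5.9]
opening: 0.065
grip_force: 45.0
```

>>> jog_arm --pt "0 0 0.02 0 -1" --pt "0 0 0.2 0 -1" --pt "0 0 0.5 0 -1" --pt "0 0 0.8 0 -1" --pt "0 0 1 0 -1" --pt "0 0 1 0 -1"

```text
time: 30.6
tool_pos: [0.5126, -0.267, 0.1412]
tool_rot: [3.139, 0.002, 1.68]
contact_force: [0.0, -0.3, -5.2]
opening: 0.0648
grip_force: 45.0
```

```bash
python3 - <<'E'
from fit import *
o=readout.observe(); print(o['time'],o['tool_pos'],np.degrees(o['tool_rot']),o['opening'],o['grip_force'],o['contact_force'],o['torque'])
E
```

```text
30.6 [ 0.51258513 -0.26704568  0.14118268] [1.79842202e+02 1.11079217e-01 9.62386846e+01] 0.0647628989623781 44.99849617481232 [ 0.04610395 -0.31329815 -5.24663604] [ 0.00299824 -0.1439243  -0.01121988]
```

>>> jog_arm --pt "-0.03 0.2 0.1 0 -1" --pt "-0.07 0.6 0.2 0 -1" --pt "-0.12 1 0.2 0 -1"

```text
time: 30.9
tool_pos: [0.5014, -0.1851, 0.1552]
tool_rot: [-3.141, -0.001, 1.678]
contact_force: [0.9, 1.2, -6.0]
opening: 0.0648
grip_force: 45.0
```

>>> jog_arm --pt "-0.04 0.35 0 0 -1" --pt "-0.08 0.7 0 0 -1" --pt "-0.12 1 0 0 -1"

```text
time: 31.2
tool_pos: [0.4909, -0.104, 0.1545]
tool_rot: [-3.139, -0.002, 1.68]
contact_force: [0.6, -0.3, -5.7]
opening: 0.0649
grip_force: 45.0
```

>>> jog_arm --pt "-0.04 0.35 0 0 -1" --pt "-0.08 0.7 0 0 -1" --pt "-0.12 1 0 0 -1"

```text
time: 31.5
tool_pos: [0.4812, -0.0243, 0.1545]
tool_rot: [-3.139, -0.002, 1.68]
contact_force: [0.6, -0.2, -5.2]
opening: 0.0647
grip_force: 45.0
```

>>> jog_arm --pt "-0.04 0.35 0 0 -1" --pt "-0.08 0.7 0 0 -1" --pt "-0.12 1 0 0 -1"

```text
time: 31.8
tool_pos: [0.4715, 0.0554, 0.1546]
tool_rot: [-3.139, -0.001, 1.68]
contact_force: [-0.1, -0.9, -5.4]
opening: 0.0651
grip_force: 45.0
```

>>> jog_arm --pt "-0.04 0.35 0 0 -1" --pt "-0.08 0.7 0 0 -1" --pt "-0.12 1 0 0 -1"

```text
time: 32.1
tool_pos: [0.4618, 0.1352, 0.1546]
tool_rot: [-3.139, -0.001, 1.68]
contact_force: [0.4, -0.0, -5.0]
opening: 0.0649
grip_force: 45.0
```

>>> jog_arm --pt "-0.04 0.35 0 0 -1" --pt "-0.08 0.7 0 0 -1" --pt "-0.12 1 0 0 -1"

```text
time: 32.4
tool_pos: [0.4521, 0.2149, 0.1545]
tool_rot: [-3.139, 0.0, 1.68]
contact_force: [-0.0, 0.2, -5.6]
opening: 0.0648
grip_force: 45.0
```

>>> jog_arm --pt "-0.04 0.35 0 0 -1" --pt "-0.08 0.7 0 0 -1" --pt "-0.12 1 -0.1 0 -1" --pt "-0.12 1 -0.4 0 -1" --pt "-0.12 1 -0.7 0 -1" --pt "-0.12 1 -0.7 0 -1" --pt "-0.12 1 -0.7 0 -1"

```text
time: 33.1
tool_pos: [0.4435, 0.2933, 0.0992]
tool_rot: [-3.139, 0.001, 1.68]
contact_force: [-0.4, 0.4, -4.6]
opening: 0.0648
grip_force: 45.0
```

```bash
python3 - <<'E'
from h import *
np.set_printoptions(precision=4,suppress=True)
o=readout.observe(); print(o['time'],o['tool_pos'],np.degrees(o['tool_rot']),o['opening'],o['grip_force'])
im,c=snap('wrist','w12'); g=cv2.cvtColor(im,cv2.COLOR_BGR2GRAY); m=((g<75)*255).astype(np.uint8)
for q in cv2.findContours(m[:230],cv2.RETR_LIST,cv2.CHAIN_APPROX_NONE)[0]:
    if cv2.contourArea(q)<300: continue
    P=np.array([onz(c,*p[0],.013,True)[:2] for p in q]); r,wh,a=cv2.minAreaRect((P*1e3).astype(np.float32)); print(cv2.boundingRect(q),np.array(r),np.array(wh),a)
E
```

```text
33.1 [0.4435 0.2933 0.0992] [-179.8637    0.0365   96.247 ] 0.06479519641338162 44.99855875968933
(357, 157, 66, 67) [569.5873 308.1958] [61.4621 63.909 ] 5.6055684089660645
(211, 146, 92, 55) [444.6804 311.4146] [79.1231 45.8666] 3.529989004135132
(315, 118, 28, 110) [504.8067 315.916 ] [21.7393 99.1545] 6.395719528198242
```

>>> jog_arm --pt "0.01 0.01 -0.3 0 -1" --pt "0.02 0.01 -0.6 0 -1" --pt "0.02 0.01 -0.8 0 -1" --pt "0.02 0.01 -0.87 0 -1" --pt "0.02 0.01 -0.87 0 -1" --pt "0.02 0.01 -0.87 0 -1"

```text
time: 33.75
tool_pos: [0.4469, 0.2945, 0.0316]
tool_rot: [3.139, -0.001, 1.679]
contact_force: [-0.2, 0.5, -5.7]
opening: 0.065
grip_force: 45.0
```

>>> jog_arm --pt "0 0 -0.04 0 -1" --pt "0 0 -0.06 0 -1" --pt "0 0 -0.06 0 -1"

```text
time: 34.05
tool_pos: [0.446, 0.2942, 0.0256]
tool_rot: [3.141, -0.0, 1.68]
contact_force: [-0.4, 0.1, -5.8]
opening: 0.0648
grip_force: 45.0
```

>>> jog_arm --pt "0 0 -0.03 0 -1" --pt "0 0 -0.05 0 -1" --pt "0 0 -0.05 0 -1"

```text
time: 34.35
tool_pos: [0.4458, 0.2941, 0.0211]
tool_rot: [-3.141, 0.0, 1.68]
contact_force: [0.3, -0.9, -6.3]
opening: 0.0647
grip_force: 45.0
```

>>> jog_arm --pt "0 0 -0.01 0 -1" --pt "0 0 -0.01 0 -1"

```text
time: 34.55
tool_pos: [0.446, 0.2941, 0.0206]
tool_rot: [-3.142, 0.0, 1.68]
contact_force: [-0.1, 0.3, -6.0]
opening: 0.0646
grip_force: 45.0
```

>>> jog_arm --pt "0 0 -0.008 0 -1" --pt "0 0 -0.008 0 -1"

```text
time: 34.75
tool_pos: [0.4461, 0.2942, 0.0202]
tool_rot: [3.141, -0.0, 1.68]
contact_force: [0.3, 0.2, -3.3]
opening: 0.0648
grip_force: 45.0
```

>>> jog_arm --pt "0 0 -0.008 0 -1" --pt "0 0 -0.008 0 -1"

```text
time: 34.95
tool_pos: [0.4461, 0.2942, 0.0202]
tool_rot: [3.141, -0.0, 1.68]
contact_force: [-2.3, -1.6, 5.4]
opening: 0.0652
grip_force: 45.0
```

>>> jog_arm --pt "0 0 0 0 0.5" --pt "0 0 0 0 0.65" --pt "0 0 0 0 0.65" --pt "0 0 0 0 0.65"

```text
time: 35.35
tool_pos: [0.4463, 0.2942, 0.0194]
tool_rot: [3.141, -0.0, 1.68]
contact_force: [0.3, -0.3, -0.2]
opening: 0.0755
grip_force: 0.0
```

>>> jog_arm --pt "0 0 0.2 0 0.65" --pt "0 0 0.6 0 0.65" --pt "0 0 1 0 0.65" --pt "0 0 1 0 0.65"

```text
time: 35.75
tool_pos: [0.4485, 0.2954, 0.1034]
tool_rot: [3.134, -0.003, 1.68]
contact_force: [-0.0, -0.1, -0.9]
opening: 0.0758
grip_force: 0.0
```

>>> jog_arm --pt "0 -0.5 0.5 0 0.65" --pt "0 -1 1 0 0.65" --pt "0 -1 1 0 0.65"

```text
time: 36.05
tool_pos: [0.4473, 0.2123, 0.182]
tool_rot: [3.137, -0.0, 1.678]
contact_force: [0.2, -0.4, -0.5]
opening: 0.0756
grip_force: 0.0
```

>>> jog_arm --pt "0 -0.5 0.5 0 0.65" --pt "0 -1 1 0 0.65" --pt "0 -1 1 0 0.65" --pt "0 -1 1 0 0.65"

```text
time: 36.45
tool_pos: [0.4467, 0.1336, 0.2598]
tool_rot: [3.139, -0.0, 1.677]
contact_force: [0.1, 0.8, -0.4]
opening: 0.0759
grip_force: 0.0
```

>>> jog_arm --pt "0 -0.5 0 0 0.65" --pt "0 -1 0 0 0.65" --pt "0 -1 0 0 0.65" --pt "0 -1 0 0 0.65"

```text
time: 36.85
tool_pos: [0.4456, 0.0549, 0.2576]
tool_rot: [-3.139, -0.001, 1.678]
contact_force: [-0.3, 0.8, 0.1]
opening: 0.0759
grip_force: 0.0
```

```bash
python3 - <<'E'
from fit import *
np.set_printoptions(precision=4,suppress=True)
t,c=snap('top','t12'); s,cs=snap('side','s12'); t0=cv2.imread('pics/top0.png')
print('riser top@.03',circ(t,c,(240,292,105,156),.03,140,), )
g=cv2.cvtColor(t,cv2.COLOR_BGR2GRAY)
print(g[246:292:4,105:156:3])
# tin/square unchanged?
print('tin diff',np.abs(t[110:160,235:335].astype(int)-t0[110:160,235:335]).mean())
E
```

```text
riser top@.03 (112, array([0.4343, 0.2862]), np.float64(0.039198269257201775))
[[ 62  57  50  73 127 169 168 171 133 138 139 137 139 128 108  72 131]
 [165 166 167 167 167 168 166 133 145 142 144 144 144 122  89  96 141]
 [166 167 165 167 169 112 190 121 149 150 148 147 144 119  73 133 147]
 [162 167 168 168 167 192 158 145 152 152 153 149 141  98  74 148 150]
 [158 167 167 151 191 193  79 155 153 157 154 154 137  89  97 155 154]
 [153 167 168 169 191 158 115 160 159 159 159 157 128  86 117 157 157]
 [149 169 167 162 191  69 141 161 159 162 164 161 117  72 135 162 164]
 [139 166 167 169 168  59 153 164 168 168 169 162 121  71 155 169 167]
 [142 170 166 167 169  59 159 169 172 176 177 161 118  73 163 171 176]
 [135 169 167 170 156  75 165 172 176 181 184 162 117  74 173 179 180]
 [131 168 168 170 156  91 169 173 179 184 186 153 114  73 182 180 181]
 [136 167 151 139 126 100 167 170 173 179 183 151 110  92 179 179 180]]
tin diff 4.1276
```

>>> jog_arm --pt "0 -0.5 0 0 0.65" --pt "0 -1 0 0 0.65" --pt "0 -1 0 0 0.65"

```text
time: 37.25
tool_pos: [0.4463, -0.0276, 0.2588]
tool_rot: [-3.141, 0.001, 1.678]
contact_force: [-0.8, 0.2, 0.1]
opening: 0.0757
grip_force: 0.0
```

>>> jog_arm --pt "0 -0.5 0 0 0.65" --pt "0 -1 0 0 0.65" --pt "0 -1 0 0 0.65"

```text
time: 37.55
tool_pos: [0.4466, -0.1076, 0.2588]
tool_rot: [-3.141, 0.001, 1.678]
contact_force: [0.3, -0.2, 0.4]
opening: 0.0761
grip_force: 0.0
```

>>> jog_arm --pt "0 -0.5 0 0 0.65" --pt "0 -1 0 0 0.65" --pt "0 -1 0 0 0.65"

```text
time: 37.85
tool_pos: [0.4468, -0.1873, 0.2587]
tool_rot: [-3.141, 0.0, 1.678]
contact_force: [-0.3, 1.3, -0.5]
opening: 0.0756
grip_force: 0.0
```

>>> jog_arm --pt "0 -0.5 0 0 0.65" --pt "0 -1 0 0 0.65" --pt "0 -1 0 0 0.65" --pt "0 -1 0 0 0.65" --pt "0 -1 0 0 0.65" --pt "0 -1 0 0 0.65"

```text
time: 38.45
tool_pos: [0.4465, -0.264, 0.2595]
tool_rot: [3.141, -0.0, 1.682]
contact_force: [0.2, 0.4, 0.2]
opening: 0.0757
grip_force: 0.0
```

```bash
python3 - <<'E'
from fit import *
np.set_printoptions(precision=4,suppress=True)
t,c=snap('top','t13'); s,cs=snap('side','s13'); t0=cv2.imread('pics/top0.png'); t8=cv2.imread('pics/t11.png')
g=cv2.cvtColor(t,cv2.COLOR_BGR2GRAY)
print(g[246:292:4,105:156:3])
m=g.copy(); e=cv2.ellipse
yy,xx=np.mgrid[:384,:512]; mm=((g>140)&((xx-131)**2+(yy-265.5)**2<15.5**2)).astype(np.uint8)
q=max(cv2.findContours(mm,cv2.RETR_EXTERNAL,cv2.CHAIN_APPROX_NONE)[0],key=cv2.contourArea); el=cv2.minEnclosingCircle(q); print('riser px',el,onz(c,*el[0],.03))
print('tin diff',np.abs(t[110:160,235:335].astype(int)-t0[110:160,235:335]).mean(),'others',np.abs(t[185:292,98:212].astype(int)-t8[185:292,98:212]).mean(axis=2)[:55].mean())
E
```

```text
[[ 67  60  61  81 135 180 182 180 181 180 182 182 184 183 183 184 186]
 [174 176 178 177 178 178 176 127  61  63  63 116 181 184 185 186 186]
 [175 177 177 178 179 119 202 203 205 205 183  72  57 160 183 185 186]
 [174 177 177 179 177 201 202 204 203 205 207 207  77  64 177 186 185]
 [168 176 179 162 200 203 202 204 206 205 207 208 158  60 119 185 185]
 [164 177 177 180 202 202 203 205 206 207 208 208 173  60 109 184 186]
 [159 175 176 169 201 202 205 205 205 206 208 210 110  61 154 185 185]
 [152 177 179 177 179 203 203 206 205 208 208 162  58  73 185 184 186]
 [147 178 178 178 180  75 205 205 206 192  66  55  75 184 185 186 188]
 [143 178 177 179 179 178 174 100  54  59 141 185 185 185 185 186 186]
 [143 178 177 179 178 179 180 182 183 182 183 184 164 145 140 139 138]
 [146 177 163 151 145 147 146 146 147 148 147 150 149 150 149 151 148]]
riser px ((127.96385192871094, 265.7710876464844), 13.810112953186035) [0.4448 0.2968 0.03  ]
tin diff 4.7485333333333335 others 2.0004253056884638
```

```bash
python3 -c "
from cell import ticket; print(ticket.hand_in())"
```

```text
the job is handed in; nothing more can be done
None
```

The job is handed in at about 38.5 s: bar, V-block, block and riser were taken down in that order and set in their holders, the first three confirmed in camera views, the riser by contact force and top-view pixel values, with the tin and square untouched by the arm.

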